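# Toothpick container into the empty ring stand

### The job

Stand the clear toothpick container with the green twist cap upright in the empty steel ring stand, resting on the stand's base; lower it in gently, do not drop it. Leave the orange-capped container and the black-capped one (in its own ring stand) standing where they are.

Things in the scene. Friction and masses are not known exactly. Their poses are not given: they have to be found in the camera images.
- green_picks_mid (a point): A clear round plastic container, full of pale toothpicks, with a GREEN twist cap (the one to move; about 60 to 130 g), standing upright: 42 mm in diameter, 110 mm tall, smooth straight wall, cap 41 mm wide taking the top 24 mm. The point lies on its axis half-way up, 55 mm above its underside; z is its axis, pointing up.
- empty_stand_seat (a point): The empty one of two like ring stands fixed to the shelf: a square pale bamboo base 92 x 92 x 6 mm carrying a steel ring, inner diameter 62 mm, outer 72 mm, whose top is 24 mm above the base's upper face (30 mm above the shelf). The point is the centre of the ring on the base's upper face, where the container's underside is to rest; z up, x and y along the base's edges.
- orange_sticks_mid (a point): A clear round plastic container, holding brown cinnamon sticks, with an ORANGE twist cap (leave it), standing upright: 42 mm in diameter, 110 mm tall, smooth straight wall, cap 41 mm wide taking the top 24 mm. The point lies on its axis half-way up, 55 mm above its underside; z is its axis, pointing up.
- black_straws_mid (a point): A clear round plastic container, holding red straws, with a BLACK twist cap, already standing in the other ring stand (leave it), standing upright: 42 mm in diameter, 110 mm tall, smooth straight wall, cap 41 mm wide taking the top 24 mm. The point lies on its axis half-way up, 55 mm above its underside; z is its axis, pointing up.
Not all that is in view belongs to the job. Leave any purple look-alike of the part that bears empty_stand_seat alone.

How it is judged:
By the outcome, as a careful person would: the job done as asked, in the order asked, and still so for the second after the job is handed in, with the robot touching nothing.
It also fails if it takes over 35 s, if anything falls off the work surface, if the arm or the gripper's body presses on something with over 40 N, if the wrist force passes 120 N, or if a joint passes its speed limit or range.

### The arm

A 6-joint arm with a two-finger parallel gripper is mounted at the origin on the work surface. World frame = base frame: x ahead of the robot, y to its left, z up, the work surface at z = 0. Lengths are in m, angles in rad, forces in N, time in s.
With the tool pointing down it reaches from about 0.35 to 0.875 m from the base axis. Payload 4.2 kg.
Tool frame: the origin (TCP) lies at the very end of the fingers, on their centre line; the grasp point (between the pads) lies robot.hold_point_z behind it (robot.hold_point_z is the distance from the TCP to the grasp point, in m); z points along the fingers, y is the line along which they close (so a half turn about z gives the same grasp; the last joint's range is limited). The gripper opens to 85 mm and grips with 20 to 120 N. Pads are 22 mm wide; open, the fingers measure 114 mm over their backs; the gripper's body (76 mm by 85 mm) begins 54 mm behind the grasp point. The pads swing forward as they close: fully open they stand 13 mm farther back than shut.
Start: joints at [-0.877, 0.385, 0.008, 0, -1.194, -0.259], TCP at [0.263, -0.567, 0.231] pointing down, gripper open.
Joint ranges: [-3.14, 3.14], [-1.21, 2.06], [-1.07, 1.41], [-3.16, 2.05], [-2.99, -0.16], [-3.1, 3.1]. Speed limits (rad/s): [2.79, 2.79, 3.14, 3.14, 3.14, 3.14].

### API

Orientations are given as a rotation vector (axis times angle).
In Python, from rig import robot gives the robot as it stands. Calls block until the motion is done:
- robot.reach(position, orientation): joint-space move of the TCP to a pose.
- robot.servo_line(position, velocity=0.15, ori=None, contact_N=None): straight line of the TCP; ori=None keeps the orientation; velocity is the mean speed in m/s. With contact_N (N) it stops when the force on the tool has changed by that much, and returns True; else False.
- robot.move_joints(angles): joint-space move.
- robot.gripper_open() and robot.clamp(force=None): open the fingers fully, or close them until they stop; force is the grip in N (None keeps the last).
- robot.hold(seconds).
- robot.solve_ik(position, orientation): joint angles nearest the present ones, or None.
- robot.camera(name): name is "scene" or "top" or "wrist"; returns a dict with "frame" (480x640x3 uint8, red, green, blue), "camera_matrix" (3x3 intrinsics, pixels), "R" (3x3) and "t" (3): a world point X has camera coordinates R X + t. Camera axes: x right, y down, z forward; pixel columns grow to the right and rows downward; lengths in m; the calibration is good to about 2 mm. A picture is of the moment at which its call begins. There is no depth.
A pose or a line that the arm cannot do raises robot.IKError and nothing moves.
- robot.finish_job(): hands the job in; it is judged then, once.
Readings, each from a call of its own:
- robot.read_clock(): time.
- robot.read_qpos(): joint angles.
- robot.read_qd(): joint speeds.
- robot.read_tau(): joint torques, N m.
- robot.read_eef_pos(): TCP position.
- robot.read_orientation(): TCP orientation.
- robot.read_ft_force(): force on the tool from outside, world axes, zero at the start.
- robot.read_torque(): the same for the moment, N m.
- robot.read_opening(): finger opening in m.
- robot.read_finger_force(): force on a finger pad.
Only numpy, scipy, OpenCV 4.12 (cv2) and the standard library are available. Lean on these libraries where they do the work, as an engineer would, in place of code of your own. Each camera call takes 0.05 s, during which the arm holds its last target. There are 200 camera calls.

## Working session

There is one attempt and no reset: what is moved stays moved. The work goes in short steps, each a Python script; the robot and the scene stay as the last script left them, time stands still between calls to the robot, and variables do not carry over. Pictures are saved under pics/ and viewed, at most 10 in all, crops included, and the job is handed in when it is done.

```bash
mkdir -p pics; python3 - <<'E'
from rig import robot
import cv2,numpy as np
for n in("scene","top"):
    c=robot.camera(n); cv2.imwrite(f"pics/{n}0.png",c["frame"][:,:,::-1])
    np.savez(n+"0.npz",**{k:c[k] for k in("camera_matrix","R","t")})
    print(n,(-c["R"].T@c["t"]).round(3),c["camera_matrix"][0,0])
print(robot.hold_point_z,robot.read_orientation(),robot.read_clock())
E
```

```text
scene [ 0.913 -0.587  0.575] 552.9865769403792
top [ 0.449 -0.018  0.782] 507.4665406514608
0.0187 [ 6.77274409e-01 -3.06719947e+00 -2.97938221e-03] 0.1
```

View pics/top0.png

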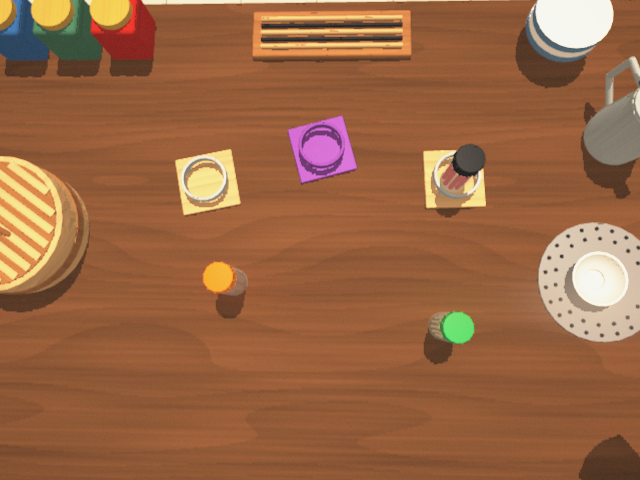

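View pics/scene0.png

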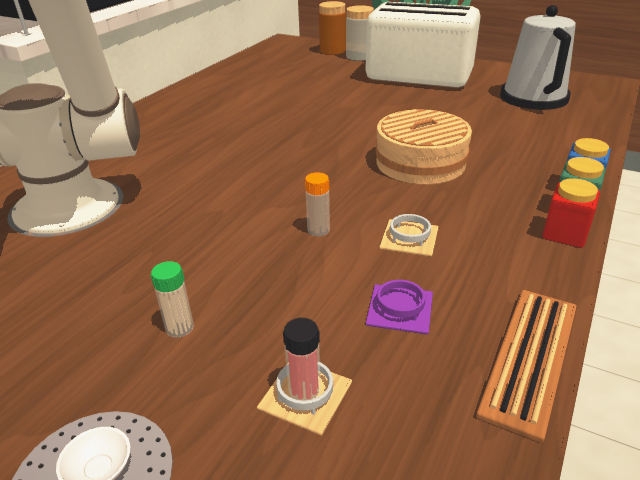

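Top view: green cap top at about (458,327), empty stand's ring at (205,179) with base corners (176,158), (234,151), (240,206), (183,213), orange cap at (219,277). The scene view agrees, and the purple stand is the decoy. Next I compute positions and take a look above each place.

```bash
cat >h.py <<'E'
import numpy as np,cv2
from scipy.spatial.transform import Rotation as Ro
from rig import robot
def back(c,uv,z):
    d=c["R"].T@np.linalg.inv(c["camera_matrix"])@[uv[0],uv[1],1]; o=-c["R"].T@c["t"]
    return o+d*(z-o[2])/d[2]
def proj(c,X):
    p=c["camera_matrix"]@(c["R"]@np.array(X)+c["t"]); return (p[:2]/p[2]).round(1)
def down(yaw): # tool y axis at angle yaw in world xy
    y=np.array([np.cos(yaw),np.sin(yaw),0]);z=np.array([0,0,-1.])
    return Ro.from_matrix(np.c_[np.cross(y,z),y,z]).as_rotvec()
E
python3 - <<'E'
from h import *
c=np.load("top0.npz"); s=np.load("scene0.npz")
g=back(c,(458,327),.11); print("green",g,proj(s,g))
r=back(c,(205,179),.028); print("ring",r,proj(s,r))
b=np.mean([back(c,p,.006) for p in((176,158),(234,151),(240,206),(183,213))],0);print("base",b)
print("orange",back(c,(219,277),.11),"green scene",back(s,(168,268),.11))
print("toolY",Ro.from_rotvec(robot.read_orientation()).as_matrix()[:,1])
for yaw in np.deg2rad([-90,-60,-30,0,30,60,90]):
  print(np.rad2deg(yaw),[ (q if q is None else np.round(q,2)) for q in(robot.solve_ik([*g[:2],.2],down(yaw)),robot.solve_ik([*b[:2],.2],down(yaw)))])
E
```

```text
green [ 0.43536253 -0.16966834  0.11      ] [165.3 269.6]
ring [0.65323849 0.19337243 0.028     ] [407.5 226. ]
base [0.65468557 0.19420783 0.006     ]
orange [0.4963227  0.14489151 0.11      ] green scene [ 0.43636434 -0.1652216   0.11      ]
toolY [-0.42109149  0.90701605  0.00196163]
-90.0 [array([-0.02,  0.14, -0.41,  0.  , -1.02,  1.59]), array([ 0.52,  0.5 ,  0.12,  0.  , -1.19,  1.05])]
-59.99999999999999 [array([-0.02,  0.14, -0.41,  0.  , -1.02,  2.12]), array([ 0.52,  0.5 ,  0.12,  0.  , -1.19,  1.57])]
-29.999999999999996 [array([-0.02,  0.14, -0.41, -0.  , -1.02,  2.64]), array([ 0.52,  0.5 ,  0.12, -0.  , -1.19,  2.09])]
0.0 [None, array([ 0.52,  0.5 ,  0.12,  0.  , -1.19,  2.62])]
29.999999999999996 [array([-0.02,  0.14, -0.41, -0.  , -1.02, -2.6 ]), None]
59.99999999999999 [array([-0.02,  0.14, -0.41,  0.  , -1.02, -2.07]), array([ 0.52,  0.5 ,  0.12,  0.  , -1.19, -2.62])]
90.0 [array([-0.02,  0.14, -0.41,  0.  , -1.02, -1.55]), array([ 0.52,  0.5 ,  0.12,  0.  , -1.19, -2.1 ])]
```

```bash
python3 - <<'E'
from h import *
o=down(np.pi)
robot.reach([.655,.194,.26],o)
c=robot.camera("wrist"); ims=[c["frame"]]; np.savez("ws.npz",**{k:c[k] for k in("camera_matrix","R","t")}); print(proj(c,[.6540,.1938,.006]))
robot.reach([.435,-.168,.25],o)
c=robot.camera("wrist"); ims+=[c["frame"]]; np.savez("wg.npz",**{k:c[k] for k in("camera_matrix","R","t")}); print(proj(c,[.4355,-.168,.11]))
for n,i in zip("sg",ims): cv2.imwrite(f"pics/w{n}.png",i[:,:,::-1])
print(robot.read_clock(),robot.read_eef_pos())
E
```

```text
[316.1 198.5]
[315.7 226.7]
4.7583 [ 0.43597982 -0.16747292  0.2499618 ]
```

View pics/ws.png

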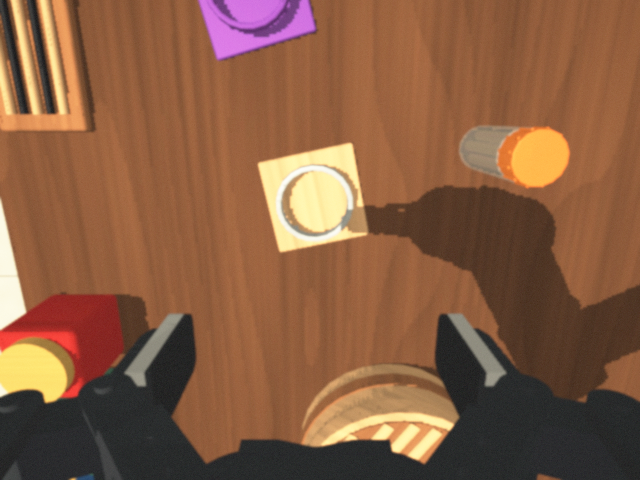

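View pics/wg.png

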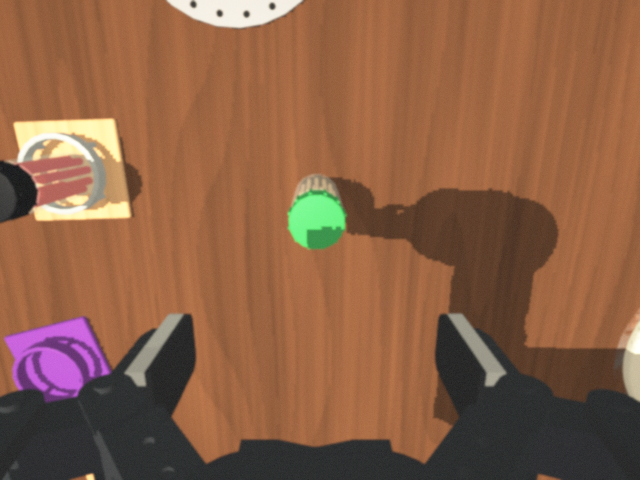

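Stand view: ring centre (315,203), base corners (258,162), (352,143), (368,235), (281,252). Container view: cap centre (317,219), radius about 29, standing clear of neighbours.

```bash
python3 - <<'E'
from h import *
s=np.load("ws.npz");g=np.load("wg.npz")
print("green",back(g,(317,219),.11)); print("ring",back(s,(315,203),.028))
print("base",np.mean([back(s,p,.006) for p in((258,162),(352,143),(368,235),(281,252))],0))
gp=back(g,(317,219),.11)
o=down(np.pi)
x,y=.5*(gp[:2]+[.4355,-.169])
x0=np.array([x,y]);print(x0)
robot.servo_line([x,y,.053],velocity=.1)
print("ft",robot.read_ft_force())
robot.clamp(35)
print(robot.read_opening(),robot.read_finger_force())
robot.servo_line([x,y,.25],velocity=.12)
print(robot.read_opening(),robot.read_ft_force(),robot.read_eef_pos(),robot.read_clock())
for n in("scene","wrist"):
    c=robot.camera(n);cv2.imwrite(f"pics/lift_{n}.png",c["frame"][:,:,::-1])
E
python3 -c "
import cv2,numpy as np
a=[cv2.resize(cv2.imread(f'pics/lift_{n}.png'),(400,300)) for n in('scene','wrist')]
cv2.imwrite('pics/lift.png',np.hstack(a))"
```

```text
green [ 0.43457755 -0.17364077  0.11      ]
ring [0.65511853 0.19387009 0.028     ]
base [0.65533221 0.19481036 0.006     ]
[ 0.43503877 -0.17132039]
ft [0.62968619 0.70007884 0.35516706]
0.04105451815132351 35.49282431602478
0.04108087820823027 [ 0.28437794  0.31339664 -0.81911982] [ 0.43467397 -0.17121839  0.249279  ] 9.1417
```

View pics/lift.png

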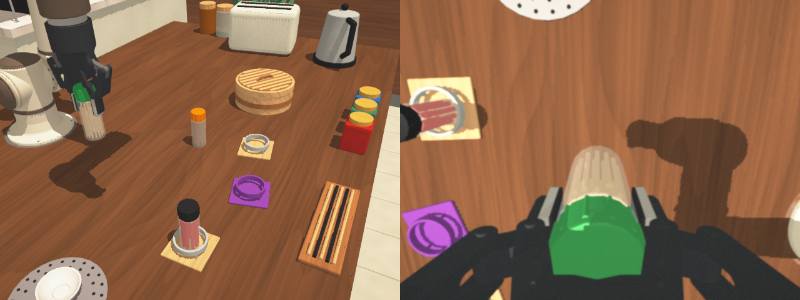

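The lift view shows the container held by the wall just under the cap, roughly upright. I'll carry it above the stand and check for tilt.

```bash
python3 - <<'E'
from h import *
robot.reach([.6548,.1940,.16],down(np.pi))
p=robot.read_eef_pos();print(p,robot.read_opening(),robot.read_clock())
A=[]
for n in("scene","top"):
    c=robot.camera(n);f=c["frame"][:,:,::-1].copy()
    b=p[2]-.053
    for z in(b,b+.055,b+.11):
        q=proj(c,[p[0],p[1],z]);cv2.circle(f,tuple(int(round(v)) for v in q),1,(255,0,255),-1)
    q=proj(c,[.6548,.194,.006]);cv2.circle(f,tuple(int(round(v)) for v in q),1,(255,255,0),-1)
    u,v=(int(t) for t in proj(c,[p[0],p[1],b+.04]))
    A.append(cv2.resize(f[max(0,v-75):][:150,max(0,u-50):][:,:100],(400,600),interpolation=2))
cv2.imwrite("pics/above.png",np.hstack(A))
E
```

```text
[0.65491525 0.19278613 0.16086292] 0.04128611446089088 10.8417
```

View pics/above.png

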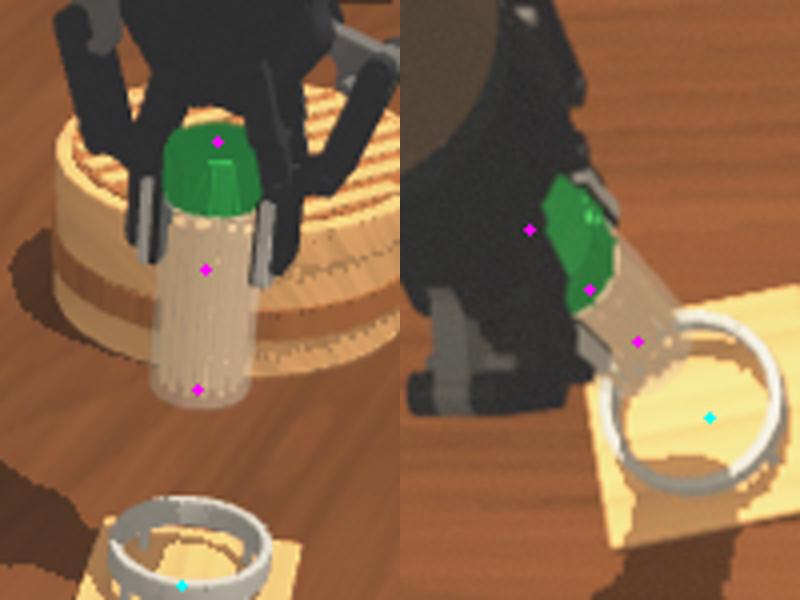

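The held container matches its projected axis in both views, so it is upright, and it lines up with the ring. I'll lower it until contact.

```bash
python3 - <<'E'
from h import *
x,y=.6548,.1940
robot.servo_line([x,y,.075],velocity=.08,contact_N=6); print(robot.read_eef_pos())
hit=robot.servo_line([x,y,.054],velocity=.02,contact_N=2.5)
print(hit,robot.read_eef_pos(),robot.read_ft_force(),robot.read_clock())
E
```

```text
[0.65530105 0.19420293 0.07580404]
True [0.65467242 0.1939154  0.05939892] [-0.35580214  0.65741234  3.63529132] 12.9167
```

```bash
python3 - <<'E'
from h import *
robot.gripper_open(); robot.hold(.2)
robot.servo_line([.6548,.194,.25],velocity=.12)
robot.reach([.5,-.05,.3],down(np.pi)); robot.hold(.3)
A=[]
for n in("scene","top"):
    c=robot.camera(n);A.append(c["frame"][:,:,::-1])
    print(n,proj(c,[.6548,.194,.116]),proj(c,[.6548,.194,.006]))
cv2.imwrite("pics/done.png",np.hstack([cv2.resize(A[0][100:480,100:500],(400,380)),cv2.resize(A[1][100:400,120:520],(400,380))]))
print(robot.read_clock(),robot.read_ft_force())
E
```

```text
scene [412.1 182.3] [407.6 236.3]
top [187.7 161. ] [208.3 181.7]
16.9 [ 0.23130977 -1.22865409  0.15927289]
```

View pics/done.png

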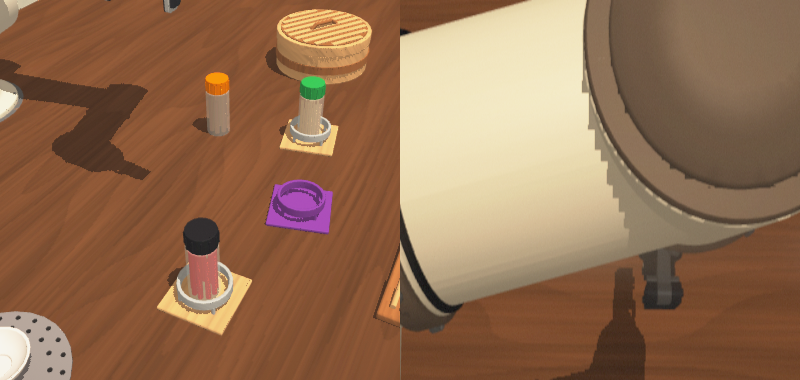

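The scene view shows the green container upright in its ring, with its cap at crop (313,85). The orange and black ones are untouched and the arm is clear.

```bash
python3 -c "
from rig import robot
print(robot.finish_job())"
```

```text
the job is handed in; nothing more can be done
None
```

The green-capped container stands upright in the empty ring stand, resting on its base, the orange- and black-capped ones were left where they stood, and the job was handed in at about 17 s of the 35 s allowed.

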